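Fit the crank to the coffee grinder and hold it home

TASK

Lift the crank out of its wooden stand and fit it to the hand grinder: turn it until its splined stem meshes with the plus-shaped socket in the grinder's top, slide it fully home against the sprung catch, and keep pressing it down. Finish while still gripping the crank and holding it home, upright, because the catch pushes it up again if you let go. Leave the cups, the tin and the dripper where they are.

Things in the scene. Friction and masses are not known exactly. Their poses are not given: they have to be found in the camera images.
- crank: Loose steel crank of a hand coffee grinder, 130 to 200 g, upright in the stand at the start. Origin: on the stem axis, underside of its round flange (40 mm across, 5 mm thick); z up. On the flange stands the hub. A 12 mm wide arm leaves the hub along +x, 6 to 11 mm above the origin, to a wooden knob (26 mm across, top 39 mm above the origin) centred 85 mm from the axis.
- hub (a point): Where to grip the crank: on the stem axis, 30 mm above crank's origin, same axes. The hub is a block 24 mm (x) by 20 mm (y), 5 to 50 mm above the origin; grip it across its two flat y faces (20 mm apart), clear of the arm on the +x side.
- stem_tip (a point): Lowest point of the crank's splined stem, on its axis, 34 mm below crank's origin (flange underside); same axes. The stem is plus-shaped in section: two crossed blades along x and y, each 7 mm thick and 28 mm across, their last 9 mm 18 mm across and tapered to an edge. It fits the socket at every quarter turn.
- stand: Plywood block 75 x 75 x 60 mm, fixed, origin at the centre of its underside. A round 32 mm hole, 48 mm deep, in its top centre loosely holds the crank's stem; the flange rests on the top.
- socket (a point): Centre of the mouth of the plus-shaped socket in the top of the fixed hand grinder (steel cylinder 58 mm across on a 100 mm square plywood base). Level with the flat cap, 130 mm above the shelf; the cap's rim, 44 mm inside, is 1 mm higher. z up; the two slots run along x and y, each 9 mm wide and 31 mm long. A sprung catch lies 22 mm down inside.
- catch (a joint): How far the sprung catch in the socket is pushed down, in m: 0 at rest; the stem's tip meets it 22 mm below the mouth; 0.012 when the crank is fully home, its flange sitting on the cap. Its spring pushes back with 2.4 N at first and 7.2 N when home, more than the crank's weight, so it lifts an unheld crank.
- cup_a: White porcelain cup, 72 mm across, 62 mm high, on the round plywood turntable (190 mm across, 24 mm high). Origin at the centre of its underside. To be left alone.
- cup_b: A second cup like cup_a on the same turntable. To be left alone.
- tin: Empty metal tin with pressed lid, 78 mm across, 82 mm high; origin at the centre of its underside. To be left alone.
- dripper: Orange plastic dripper cone, 112 mm across its mouth, 85 mm high; origin at the centre of its underside. To be left alone.
Mind the look-alikes: they are no part of the job. Of the things shaped like the crank, the steel one is meant.

How it is judged (in metres and radians):
On the way, in this order (a step that is already met when the one before it is completed fails the run):
1. the crank is lifted clear of its stand in the gripper (z of stem_tip in the frame of stand above 0.068 m and contact force between the fingers and crank above 1 N), for 0.1 s.
2. the splines mesh: the stem stands in the grinder's socket (horizontal distance between stem_tip and socket below 0.004 m and z of stem_tip in the frame of socket below -0.01 m), for 0.05 s.
At the end, for the whole second after the job is handed in: Finishes holding: the crank's stem is in the grinder's socket (tip within 4 mm of its axis and at least 32 mm below the mouth), upright within 4 degrees, the catch pushed down at least 10 mm with more than 3 N by the crank, the fingers still on the crank (more than 2 N), everything still (horizontal distance between stem_tip and socket below 0.004 m and z of stem_tip in the frame of socket below -0.032 m and value of joint catch above 0.01 m and angle between crank's own z axis and vertical below 0.07 rad and contact force between crank and catch above 3 N and contact force between the fingers and crank above 2 N and linear speed of crank below 0.02 m/s); the arm keeps its last pose, push and grip.
It fails at once if the cup a is moved more than 30 mm or tipped (distance of cup_a from where it was at the start of the episode above 0.03 m or angle between cup_a's own z axis and vertical above 0.4 rad).
It fails at once if the cup b is moved more than 30 mm or tipped (distance of cup_b from where it was at the start of the episode above 0.03 m or angle between cup_b's own z axis and vertical above 0.4 rad).
It fails at once if the tin is moved more than 30 mm or tipped (distance of tin from where it was at the start of the episode above 0.03 m or angle between tin's own z axis and vertical above 0.4 rad).
It fails at once if the dripper is moved more than 30 mm or tipped (distance of dripper from where it was at the start of the episode above 0.03 m or angle between dripper's own z axis and vertical above 0.4 rad).
It also fails if it takes over 42 s, if anything falls off the work surface, if the arm or the gripper's body presses on something with over 40 N, if the wrist force passes 120 N, or if a joint passes its speed limit or range.

ROBOT

A 6-joint arm with a two-finger parallel gripper is mounted at the origin on the work surface. World frame = base frame: x ahead of the robot, y to its left, z up, the work surface at z = 0. Lengths are in mm, angles in rad, forces in N, time in s.
With the tool pointing down it reaches from about 275 to 750 mm from the base axis. Payload 10.2 kg.
Tool frame: the origin (TCP) lies between the finger pads; the fingertips stand 22 mm ahead of it and the grasp point (between the pads) lies 3 mm ahead of it (ctrl.nose_length is the distance from the TCP to the fingertips, in mm); z points along the fingers, y is the line along which they close (so a half turn about z gives the same grasp; the last joint's range is limited). The gripper opens to 85 mm and grips with 20 to 120 N. Pads are 22 mm wide; open, the fingers measure 114 mm over their backs; the gripper's body (76 mm by 85 mm) begins 54 mm behind the grasp point. The pads swing forward as they close: fully open they stand 13 mm farther back than shut.
Start: joints at [0.945, 0.313, 1.498, -0, 1.331, -0.223], TCP at [205.811, 482.984, 225.994] pointing down, gripper open.
Joint ranges: [-2.94, 2.94], [-0.97, 2.17], [0.19, 2.56], [-1.23, 4.37], [0.02, 3.11], [-2.88, 2.88]. Speed limits (rad/s): [2.39, 2.39, 3.01, 3.14, 3.14, 3.14].

INTERFACE

Orientations are given as a unit quaternion [w, x, y, z].
In Python, from rig import sense, imaging, ctrl gives the robot as it stands. The module is installed in compiled form; this text tells all that it offers.
- The arm moves only by the tool apply_moves, never from a script. Its argument "commands" is a list of rows, each a list of 5 numbers: the gripper command: -1 is fully open, 1 is shut, values between are in proportion, then the shift along the tool's x, y, z in mm, then the turn about the tool's z in degrees. A call has 1 to 20 rows; each row shifts and turns the commanded pose from where the row before left it, along the tool's axes as they then stand; what a row does not reach is not made up. A row lasts 1/8 s, in which the tool goes at most 62.5 mm and 10.7 degrees, less where a joint would pass 70% of its speed; a pose out of reach is approached as far as the arm can. A call is refused whole if a number of a shift passes 62.5 or a number of a turn 10.7, either way. A call with a gripper value outside its range is refused whole. The fingers move at their own pace and stop on an object; "newtons" is the grip in N (left out, the last holds). Time passes only in rows, so rows that do not move let the fingers close. It gives the time, the measured TCP pose, the force, the opening and the grip force at its end, in the units of the state.
- sense(): the state, without advancing time (a new reading comes with each control period).
- imaging.capture(name): name is "side" or "top" or "wrist"; returns the picture (384x512x3 uint8, blue, green, red); there is no depth.
- imaging.calibration(name): a dict with "camera_matrix" (3x3 intrinsics, pixels), "world_to_cam" (4x4, takes a point from world to camera coordinates). Camera axes: x right, y up, looking along -z (the intrinsics and any distortion apply to the point x, -y, -z); pixel columns grow to the right and rows downward; lengths in mm; the calibration is good to about 2 mm. The wrist camera is an equidistant fisheye: a pixel r from the principal point sees the ray r / f radians off the axis. A picture is of the moment at which its call begins: read the wrist's pose just before it. calibration takes no time and is no camera call; for the wrist camera it gives the pose at the moment of the call.
- ctrl.finish_job(): hands the job in; it is judged then, once.
The state is a dict: "time_s": time; "joints": joint angles; "dq": joint speeds; "tau": joint torques, N m; "eef_pos": TCP position; "ee_rot": TCP orientation; "force": force on the tool from outside, world axes, zero at the start; "wrist_torque": the same for the moment, N m; "grip_width": opening from 0.0 (shut) to 1.0 (fully open); "grip_force": force on a finger pad.
Only numpy, scipy, OpenCV 4.12 (cv2) and the standard library are available. Lean on these libraries where they do the work, as an engineer would, in place of code of your own. Each camera call takes 0.05 s, during which the arm holds its last target. There are 200 camera calls.

## Working session

There is one attempt and no reset: what is moved stays moved. The work goes in short steps, Python scripts to look and compute and a tool call to move; the robot and the scene stay as the last step left them, time stands still between calls to the robot, and variables do not carry over. Pictures are saved under pics/ and viewed, at most 10 in all, crops included, and the job is handed in when it is done.

Besides the shell and the picture viewer there is one more tool, called after "Emit:" in YAML: its name, and indented under it one key for each argument. apply_moves: Moves the arm, as the interface text tells. Its arguments: {"type":"object","properties":{"commands":{"type":"array","items":{"type":"array","items":{"type":"number"}}},"newtons":{"type":"number"}},"required":["commands"]}

```bash
mkdir -p pics
python3 - <<'E'
from rig import sense, imaging, ctrl
import cv2, numpy as np
s=sense(); print(s)
ims=[]
for n in ("side","top","wrist"):
    im=imaging.capture(n); cv2.imwrite(f"pics/{n}0.png",im); ims.append(im)
    c=imaging.calibration(n); print(n,np.round(c["camera_matrix"],1).tolist(),np.round(c["world_to_cam"],3).tolist(),[k for k in c])
z=np.zeros_like(ims[0])
m=np.vstack([np.hstack(ims[:2]),np.hstack([ims[2],z])])
cv2.imwrite("pics/m0.png",cv2.resize(m,(800,600),interpolation=cv2.INTER_AREA))
E
```

```text
{'time_s': 0.0, 'joints': array([ 9.44633699e-01,  3.13497238e-01,  1.49841786e+00,  3.33366148e-05,
        1.33103308e+00, -2.23406054e-01]), 'dq': array([-0.00113802, -0.00061507,  0.00078335, -0.00108442, -0.00014423,
        0.00062466]), 'tau': array([ 1.36968396e-03, -4.12268436e+01, -2.59742242e+01, -1.06070393e-04,
        4.07300729e-03,  4.25013070e-05]), 'eef_pos': array([205.62568143, 482.7715274 , 225.41815506]), 'ee_rot': array([-2.94073219e-04,  2.00023798e-01,  9.79790805e-01, -6.10858000e-04]), 'force': array([0.95010754, 0.18961491, 0.16754722]), 'wrist_torque': array([-0.05960761,  0.01353599,  0.00686027]), 'grip_force': 0.0, 'grip_width': 0.9961709404109984}
side [[370.3, 0.0, 248.3], [0.0, 370.3, 191.3], [0.0, 0.0, 1.0]] [[0.93, -0.367, -0.013, -594.234], [0.261, 0.635, 0.727, -235.468], [-0.258, -0.679, 0.687, -970.127], [0.0, 0.0, 0.0, 1.0]] ['camera_matrix', 'world_to_cam']
top [[406.2, 0.0, 256.4], [0.0, 406.2, 186.5], [0.0, 0.0, 1.0]] [[0.015, -1.0, 0.011, -28.358], [0.999, 0.015, 0.052, -613.525], [-0.052, 0.01, 0.999, -1403.732], [0.0, 0.0, 0.0, 1.0]] ['camera_matrix', 'world_to_cam']
wrist [[297.3, 0.0, 253.2], [0.0, 297.3, 191.8], [0.0, 0.0, 1.0]] [[0.393, 0.919, -0.002, -523.547], [-0.871, 0.372, -0.32, 41.821], [-0.294, 0.127, 0.947, -381.984], [0.0, 0.0, 0.0, 1.0]] ['camera_matrix', 'world_to_cam']
```

View pics/m0.png

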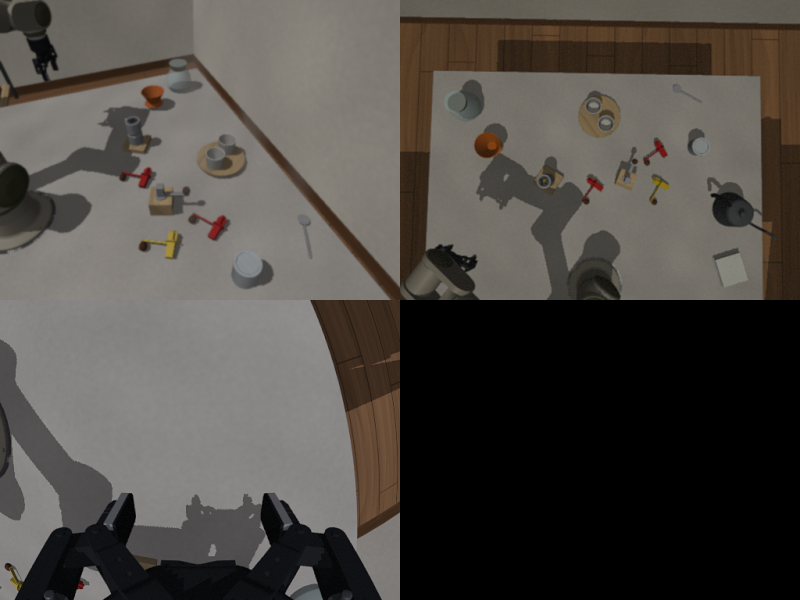

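The picture shows crank-shaped things at these montage pixels:
- Side view: steel in the wooden stand (160,197), reds at (140,178) and (212,225), and yellow at (165,243).
- Top view: steel in the stand (627,172), reds at (594,188) and (656,150), and yellow at (659,188).

Only the grey one standing in the plywood block fits the description. I'll confirm it in an enlarged crop.

Run:
```python
import cv2, numpy as np
t=cv2.imread("pics/top0.png"); s=cv2.imread("pics/side0.png")
a=t[180:260,160:320]; b=s[130:280,140:260]
A=cv2.resize(a,(800,400),interpolation=cv2.INTER_CUBIC)[:, :]   # x5
cv2.imwrite("pics/c_top.png",cv2.convertScaleAbs(A,alpha=1.3))
B=cv2.resize(b,None,fx=4,fy=4,interpolation=cv2.INTER_CUBIC)
cv2.imwrite("pics/c_side.png",cv2.convertScaleAbs(B,alpha=1.3))
```

```text
(no output)
```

View pics/c_top.png

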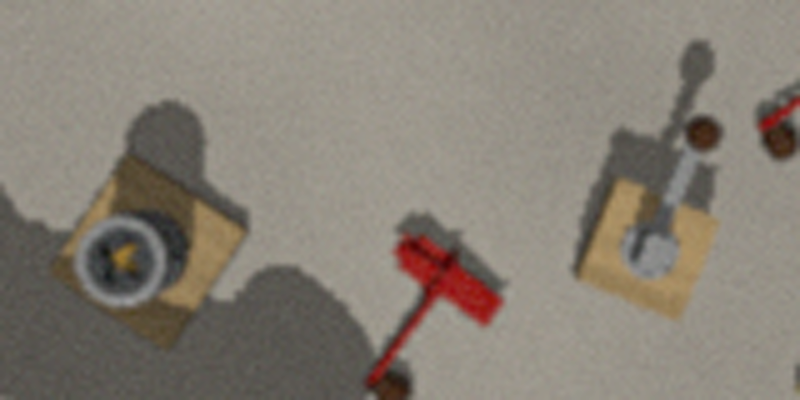

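View pics/c_side.png

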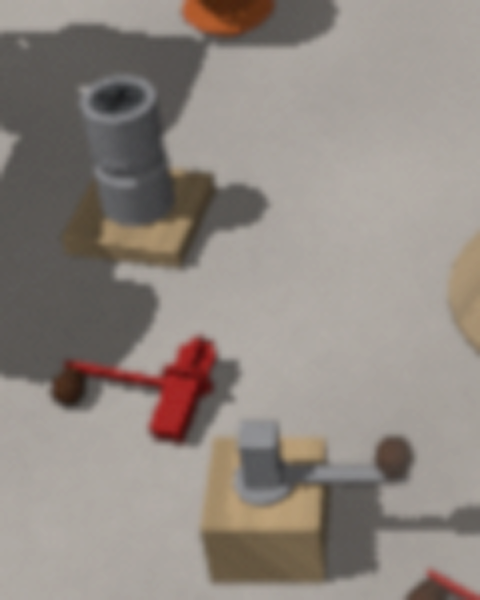

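The crops confirm it: the steel crank stands in the plywood block, with its flange at top crop (650,252) and knob at (703,133), and at side crop (263,487). The grinder cap is at top crop (121,258) and side crop (119,97).

```bash
cat > h.py <<'E'
from rig import sense, imaging, ctrl
import cv2, numpy as np
from scipy.spatial.transform import Rotation as R
def ray(c,u,v,fish=False):
    K=c["camera_matrix"];x=(u-K[0,2])/K[0,0];y=(v-K[1,2])/K[1,1]
    if fish:
        r=np.hypot(x,y);k=np.tan(r)/r if r>1e-9 else 1; x*=k;y*=k
    d=np.array([x,-y,-1.]);T=c["world_to_cam"];Rm=T[:3,:3]
    return -Rm.T@T[:3,3],Rm.T@d/np.linalg.norm(d)
def onz(c,u,v,z,fish=False):
    o,d=ray(c,u,v,fish);return o+d*(z-o[2])/d[2]
def two(r1,r2):
    (o1,d1),(o2,d2)=r1,r2
    t=np.linalg.lstsq(np.c_[d1,-d2],o2-o1,rcond=None)[0]
    a,b=o1+t[0]*d1,o2+t[1]*d2; return (a+b)/2,np.linalg.norm(a-b)
def pix(c,P,fish=False):
    q=c["world_to_cam"]@np.r_[P,1];x,y,z=q[0],-q[1],-q[2];r=np.hypot(x,y)
    k=np.arctan2(r,z)/r if fish else 1/z
    K=c["camera_matrix"];return K[0,0]*x*k+K[0,2],K[1,1]*y*k+K[1,2]
def tool():
    s=sense();w,x,y,z=s["ee_rot"];return s["eef_pos"],R.from_quat([x,y,z,w]).as_matrix()
E
python3 - <<'E'
from h import *
np.set_printoptions(precision=1,suppress=True)
t=imaging.calibration("top");s=imaging.calibration("side")
f=onz(t,290,230.4,65);k=onz(t,300.6,206.6,99)
print("flange",f,onz(s,205.75,251.75,65),two(ray(t,290,230.4),ray(s,205.75,251.75)))
print("knob",k,np.hypot(*(k-f)[:2]),np.degrees(np.arctan2(*(k-f)[1::-1])), two(ray(t,300.6,206.6),ray(s,140+393/4,130+457/4)))
# stand corners on top
C=[onz(t,160+u/5,180+v/5,60) for u,v in((623,178),(718,218),(682,320),(577,278))]
print("stand",np.mean(C,0),[np.linalg.norm(C[i]-C[i-1]) for i in range(4)])
print("cap",onz(t,184.2,231.6,131),onz(s,169.75,154.25,131),two(ray(t,184.2,231.6),ray(s,169.75,154.25)))
p,Q=tool();print("tool axes",p,Q)
w=imaging.calibration("wrist");T=w["world_to_cam"];o=-T[:3,:3].T@T[:3,3]
print("cam in tool",Q.T@(o-p),"look",Q.T@(-T[2,:3]))
E
```

```text
flange [ 465.4 -133.6   65. ] [ 467.1 -140.2   65. ] (array([ 466.5, -134.5,   58.1]), np.float64(3.0959596685762882))
knob [ 545.6 -164.4   99. ] 85.95753679146229 -21.03371599974556 (array([ 546.5, -166. ,   87.9]), np.float64(1.6652889813059293))
stand [ 467.5 -134.    60. ] [np.float64(74.10858929644853), np.float64(69.53199389742808), np.float64(72.74616572376351), np.float64(76.0798691391894)]
cap [460.3 210.2 131. ] [463.2 210.2 131. ] (array([461.8, 209.8, 131.5]), np.float64(2.836122425389809))
tool axes [205.7 482.8 225.6] [[-0.9  0.4 -0. ]
 [ 0.4  0.9 -0. ]
 [ 0.  -0.  -1. ]]
cam in tool [  82.1   -0.7 -148.8] look [-0.3 -0.   0.9]
```

Emit:
apply_moves:
  commands:
    - [-1,-38,-17,-2,0]
    - [-1,-38,-17,-2,0]
    - [-1,-38,-17,-2,0]
    - [-1,-38,-17,-2,0]
    - [-1,-38,-17,-2,0]
    - [-1,-38,-17,-2,0]
    - [-1,-38,-17,-2,0]
    - [-1,-38,-17,-2,0]
    - [-1,-38,-15,-2,0]
    - [-1,0,0,0,0]
    - [-1,0,0,0,0]

```text
time_s: 1.52
eef_pos: [460.8, 210.3, 243.7]
ee_rot: [-0.0, 0.2, 0.98, -0.0]
force: [-0.4, 0.2, 0.1]
grip_width: 1.002
grip_force: 0.0
```

Run:
```python
from h import *
import pickle
p,Q=tool();c=imaging.calibration("wrist");im=imaging.capture("wrist");cv2.imwrite("pics/w1.png",im)
pickle.dump((p,Q,c),open("w1.pkl","wb"))
u,v=pix(c,[461.5,210,131],True);print(p,u,v)
x0,y0=int(u)-75,int(v)-75;print(x0,y0)
cv2.imwrite("pics/w1c.png",cv2.convertScaleAbs(cv2.resize(im[max(y0,0):y0+150,x0:x0+150],None,fx=4,fy=4,interpolation=cv2.INTER_CUBIC),alpha=1.5))
```

```text
[460.78850802 210.30366574 243.73257559] 254.229219317027 186.14675170606816
179 111
```

View pics/w1c.png

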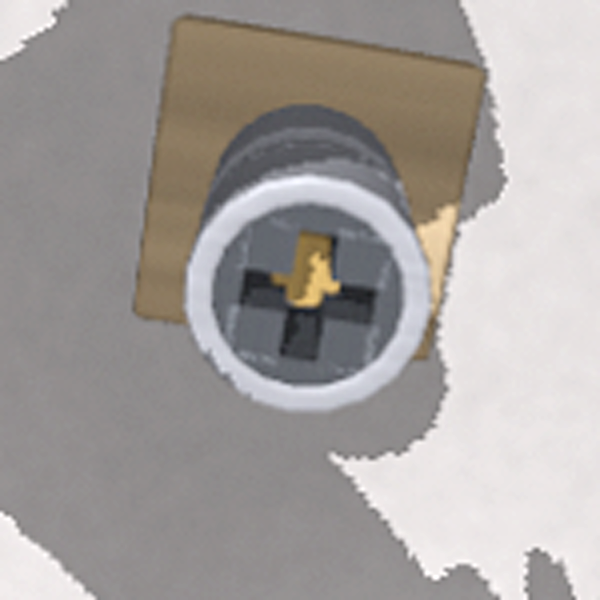

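The crop shows the grinder's cap ring centred near crop (309,293) and the plus socket. Its slot ends are at left (243,288), right (374,304), top (320,234) and bottom (302,357).

Run:
```python
from h import *
import pickle
np.set_printoptions(precision=1,suppress=True)
p,Q,c=pickle.load(open("w1.pkl","rb"));im=cv2.imread("pics/w1.png")
hsv=cv2.cvtColor(im,cv2.COLOR_BGR2HSV)
f=lambda u,v:(179+(u+.5)/4-.5,111+(v+.5)/4-.5)
print("rim pixel v",im[[int(f(200,290)[1])],int(f(200,290)[0])],im[int(f(270,250)[1]),int(f(270,250)[0])],im[int(f(300,350)[1]),int(f(300,350)[0])])
L,Rr,T,B=[onz(c,*f(*q),130,True) for q in((243,288),(374,304),(320,234),(302,357))]
ang=lambda d:np.degrees(np.arctan2(d[1],d[0]))
print((L+Rr)/2,(T+B)/2,np.linalg.norm(L-Rr),np.linalg.norm(T-B),ang(Rr-L),ang(T-B))
# rim: outer points at eight angles by brightness
E0=[(186,300),(430,285),(309,178),(309,410)]
G=[onz(c,*f(*q),131,True) for q in E0];print("rim",[(g[:2]) for g in G],np.linalg.norm(G[0]-G[1]),np.linalg.norm(G[2]-G[3]),(G[0]+G[1])/2,(G[2]+G[3])/2)
# dark slot mask
g=cv2.cvtColor(im,cv2.COLOR_BGR2GRAY);cx,cy=f(309,294);yy,xx=np.mgrid[:384,:512]
roi=np.hypot(xx-cx,yy-cy)<19
gold=(hsv[...,1]>90)
dark=((g<45)|gold)&roi
print(dark.sum(),np.percentile(g[roi],[5,20,40,60,80]))
P=np.array([onz(c,a,b,130,True)[:2] for b,a in np.argwhere(dark)])
m=P.mean(0);print("mask centre",m)
th=np.radians(np.arange(0,90,.5)); d=P-m
s=[np.abs(np.abs(d@[np.cos(t),np.sin(t)])).clip(0,99) for t in th]
s=[np.minimum(np.abs(d@[np.cos(t),np.sin(t)]),np.abs(d@[-np.sin(t),np.cos(t)])).mean() for t in th]
print("slot angle mod90",np.degrees(th[np.argmin(s)]))
# base square edges (crop) at z ~? direction only
b=[onz(c,*f(*q),0,True) for q in((178,16),(486,68),(134,314))];print("base",ang(b[1]-b[0]),ang(b[2]-b[0]),np.linalg.norm(b[1]-b[0]),np.linalg.norm(b[2]-b[0]))
print("tool y",ang(Q[:,1]),"tool x",ang(Q[:,0]))
```

```text
rim pixel v [[143 136 136]] [74 68 65] [46 43 41]
[461.  211.8 130. ] [461.3 212.2 130. ] 30.57610110072508 30.090361361804586 59.58855963709334 149.08023012211174
rim [array([450.4, 185.4]), array([469.2, 238.7]), array([435.2, 222.8]), array([486.9, 200.9])] 56.4552287862307 56.1367320013265 [459.8 212.1 131. ] [461.1 211.8 131. ]
443 [27. 43. 68. 69. 72.]
mask centre [460.5 211.6]
slot angle mod90 58.00000000000001
base 57.413540679832806 -33.03969929680731 103.21958389674558 104.55054342659214
tool y 66.92079961077113 tool x 156.92078841122623
```

Emit:
apply_moves:
  commands:
    - [-1,-17.5,-39.5,0,0]
    - [-1,-17.5,-39.5,0,0]
    - [-1,-17.5,-39.5,0,0]
    - [-1,-17.5,-39.5,0,0]
    - [-1,-17.5,-39.5,0,0]
    - [-1,-17.5,-39.5,0,0]
    - [-1,-17.5,-39,2,0]
    - [-1,-17,-38.5,2,2]
    - [-1,0,0,0,0]
    - [-1,0,0,0,0]

```text
time_s: 2.82
eef_pos: [466.3, -132.9, 240.0]
ee_rot: [-0.0, 0.217, 0.976, 0.0]
force: [-0.1, -0.6, 0.7]
grip_width: 1.003
grip_force: 0.0
```

Run:
```python
from h import *
import pickle
p,Q=tool();c=imaging.calibration("wrist");im=imaging.capture("wrist");cv2.imwrite("pics/w2.png",im)
pickle.dump((p,Q,c),open("w2.pkl","wb"))
u,v=pix(c,[466,-134,80],True);print(p,u,v,np.degrees(np.arctan2(Q[1,1],Q[0,1])),sense()["joints"])
x0,y0=int(u)-75,int(v)-85;print(x0,y0)
cv2.imwrite("pics/w2c.png",cv2.convertScaleAbs(cv2.resize(im[y0:y0+150,x0:x0+150],None,fx=4,fy=4,interpolation=cv2.INTER_CUBIC),alpha=1.3))
```

```text
[ 466.26492944 -132.90382771  240.03197138] 253.0113141104573 172.25185731818252 64.99268756413413 [-5.19619687e-01  2.13215327e-01  1.59007243e+00  2.16538975e-04
  1.33827526e+00 -1.65453486e+00]
178 87
```

View pics/w2c.png

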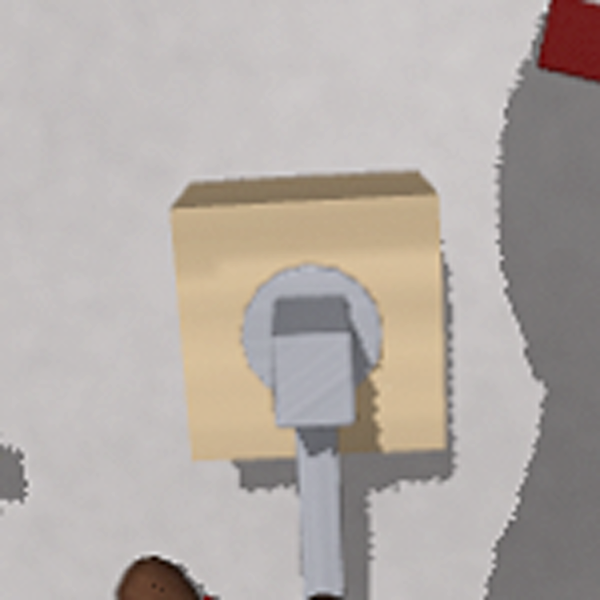

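The wrist crop shows the hub top as a square with corners at crop (272,337), (352,333), (356,424) and (278,426). The round flange is beneath it, and the arm leaves downward toward (324,590).

Run:
```python
from h import *
import pickle
np.set_printoptions(precision=1,suppress=True)
p,Q,c=pickle.load(open("w2.pkl","rb"))
f=lambda u,v:(178+(u+.5)/4-.5,87+(v+.5)/4-.5)
H=[onz(c,*f(*q),110,True) for q in((272,337),(352,333),(356,424),(278,426))]
ang=lambda d:np.degrees(np.arctan2(d[1],d[0]))
ctr=np.mean(H,0);print("hub",ctr,[np.linalg.norm(H[i]-H[i-1]) for i in range(4)],"y dir",ang(H[0]-H[1]),ang(H[3]-H[2]),"x dir",ang(H[3]-H[0]),ang(H[2]-H[1]))
a=[onz(c,*f(*q),71,True) for q in((301,480),(305,597),(339,480),(344,597))];print("arm dir",ang(a[1]-a[0]),ang(a[3]-a[2]))
S=[onz(c,*f(*q),60,True) for q in((172,209),(439,194),(447,446),(192,460))];print("stand",np.mean(S,0),"dirs",ang(S[1]-S[0]),ang(S[3]-S[0]))
print("tool y",ang(Q[:,1]),"shift tool",Q.T@(ctr-p))
```

```text
hub [ 468.8 -131.8  110. ] [np.float64(22.82489788139896), np.float64(19.39433343479119), np.float64(23.307724859815114), np.float64(19.343914935662312)] y dir -112.09066021564547 -113.52163370770974 x dir -21.777431964305595 -21.92269191272387
arm dir -23.2835565983785 -22.129698002462966
stand [ 468.9 -131.9   60. ] dirs 68.20943120699798 -22.235490204248407
tool y 64.99268756413413 shift tool [ -1.9   2.1 130. ]
```

Emit:
apply_moves:
  commands:
    - [-1,-2,2,10,-3]
    - [-1,0,0,25,0]
    - [-1,0,0,30,0]
    - [-1,0,0,30,0]
    - [-1,0,0,25,0]
    - [-1,0,0,15,0]
    - [-1,0,0,12,0]
    - [-1,0,0,0,0]
    - [1,0,0,0,0]
    - [1,0,0,0,0]
    - [1,0,0,0,0]
    - [1,0,0,0,0]
    - [1,0,0,0,0]
    - [1,0,0,0,0]
    - [1,0,0,0,0]
    - [1,0,0,0,0]
  newtons: 80

```text
time_s: 4.88
eef_pos: [469.2, -133.1, 93.5]
ee_rot: [0.0, 0.191, 0.981, -0.0]
force: [-0.9, 1.2, 5.8]
grip_width: 0.208
grip_force: 79.5
```

Emit:
apply_moves:
  commands:
    - [1,0,0,-10,0]
    - [1,0,0,-20,0]
    - [1,0,0,-25,0]
    - [1,0,0,-25,0]
    - [1,0,0,-25,0]
    - [1,0,0,-20,0]
    - [1,0,0,-15,0]
    - [1,0,0,0,0]
    - [1,0,0,0,0]

```text
time_s: 6.0
eef_pos: [468.6, -132.9, 232.2]
ee_rot: [-0.001, 0.191, 0.981, 0.0]
force: [0.0, 0.1, -2.1]
grip_width: 0.207
grip_force: 78.6
```

Run:
```python
from h import *
import pickle
p,Q=tool();c=imaging.calibration("wrist");im=imaging.capture("wrist");s=imaging.capture("side")
pickle.dump((p,Q,c),open("w3.pkl","wb"));cv2.imwrite("pics/w3.png",im);cv2.imwrite("pics/s3.png",s)
st=sense();print(p,st["force"],st["grip_width"],st["grip_force"],np.degrees(np.arctan2(Q[1,1],Q[0,1])))
u,v=pix(imaging.calibration("side"),p-[0,0,40]);u,v=int(u),int(v);print(u,v)
print(pix(c,p-[0,0,3],True),pix(c,p-[0,0,67],True))
a=cv2.resize(s[v-60:v+60,u-60:u+60],(360,360),interpolation=cv2.INTER_CUBIC)
b=cv2.resize(im[200:384,156:356][:, :],(391,360),interpolation=cv2.INTER_CUBIC)
cv2.imwrite("pics/c3.png",cv2.convertScaleAbs(np.hstack([a,b]),alpha=1.4))
```

```text
[ 468.63024558 -132.86986957  232.18786973] [ 0.42306785  0.5024468  -1.62433764] 0.20622852148077855 78.64651180920191 67.91945518947792
200 215
(np.float64(254.73139832851783), np.float64(242.2656702347199)) (np.float64(254.37710419931264), np.float64(203.03873296323482))
```

View pics/c3.png

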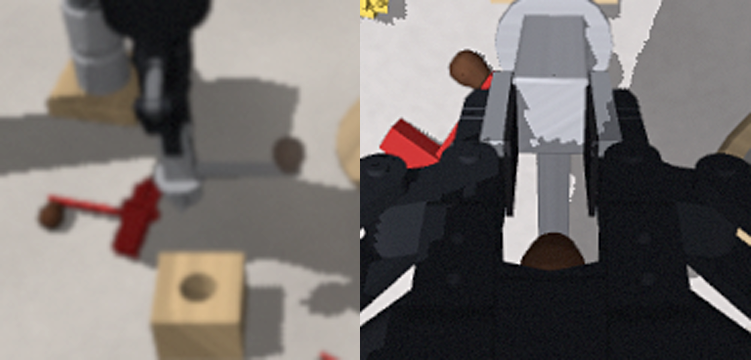

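The left crop (side view) shows the crank lifted clear of the empty stand hole. The right crop (wrist view) shows the hub square between the pads, with its top back edge at crop (517..618, 80) and front edge at about (522..605, 152).

Run:
```python
from h import *
import pickle
np.set_printoptions(precision=2,suppress=True)
p,Q,c=pickle.load(open("w3.pkl","rb"))
f=lambda u,v:(156+(u-360+.5)*200/391-.5,200+(v+.5)*184/360-.5)
for q in((514,79),(619,82),(522,152),(603,152)):
    print(q,Q.T@(onz(c,*f(*q),p[2]+16.5,True)-p))
# flange circle: top z = p-28.5, outer visible sides/back
for q in((496,38),(613,38),(525,2)):
    print("fl",q,Q.T@(onz(c,*f(*q),p[2]-28.5,True)-p))
d=np.array([461,211.9,0])-p;print("delta tool",Q.T@d, "turn", np.degrees(np.arctan2(Q[1,1],Q[0,1]))-58.5)
```

```text
(514, 79) [ 11.74 -10.24 -16.48]
(619, 82) [ 10.74  16.85 -16.48]
(522, 152) [-11.2   -8.72 -16.52]
(603, 152) [-11.33  13.58 -16.51]
fl (496, 38) [  3.27 -19.12  28.5 ]
fl (613, 38) [ 3.21 20.02 28.51]
fl (525, 2) [16.11 -9.19 28.52]
delta tool [136.32 316.58 232.44] turn 9.419455189477915
```

Emit:
apply_moves:
  commands:
    - [1,8,18,0,0]
    - [1,16,38,0,0]
    - [1,17,39.5,0,0]
    - [1,17,39.5,0,0]
    - [1,17,39.5,0,0]
    - [1,17,39.5,0,0]
    - [1,17,39.5,0,0]
    - [1,16,37,0,0]
    - [1,11.5,26,0,0]
    - [1,0,0,0,4.7]
    - [1,0,0,0,4.7]
    - [1,0,0,0,0]
    - [1,0,0,0,0]

```text
time_s: 7.72
eef_pos: [461.1, 211.9, 232.9]
ee_rot: [-0.0, 0.27, 0.963, -0.0]
force: [0.5, 0.2, -1.1]
grip_width: 0.203
grip_force: 78.8
```

Run:
```python
from h import *
import pickle
np.set_printoptions(precision=2,suppress=True)
p,Q=tool();c=imaging.calibration("wrist");im=imaging.capture("wrist");s=imaging.capture("side")
pickle.dump((p,Q,c),open("w4.pkl","wb"));cv2.imwrite("pics/w4.png",im);cv2.imwrite("pics/s4.png",s)
print(p,np.degrees(np.arctan2(Q[1,1],Q[0,1])),Q[:,2],"to socket",Q.T@(np.array([461,211.9,130])-p),sense()["joints"])
u,v=pix(imaging.calibration("side"),p-[0,0,60]);u,v=int(u),int(v);print(u,v)
a=cv2.resize(s[v-45:v+45,u-45:u+45],(360,360),interpolation=cv2.INTER_CUBIC)
b=cv2.resize(im[100:270,180:330],None,fx=360/170,fy=360/170,interpolation=cv2.INTER_CUBIC)
cv2.imwrite("pics/c4.png",cv2.convertScaleAbs(np.hstack([a,b]),alpha=1.6))
```

```text
[461.09 211.85 232.91] 58.62578947764945 [-0.  0. -1.] to socket [  0.08   0.   102.91] [ 0.2   0.27  1.54  0.    1.33 -0.82]
166 143
```

View pics/c4.png

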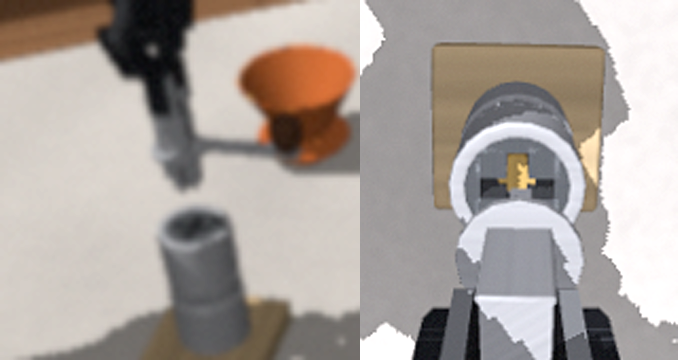

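The crank hangs upright over the grinder, about 35 mm clear, and the socket slots line up square with the hub in the wrist view (cap centre at crop (518,183), flange at (521,250)). I'll go down.

Emit:
apply_moves:
  commands:
    - [1,0,0,8,0]
    - [1,0,0,10,0]
    - [1,0,0,10,0]
    - [1,0,0,5,0]
    - [1,0,0,3,0]
    - [1,0,0,3,0]
    - [1,0,0,3,0]
    - [1,0,0,3,0]
    - [1,0,0,0,0]

```text
time_s: 8.95
eef_pos: [461.3, 211.5, 187.8]
ee_rot: [-0.0, 0.271, 0.963, -0.0]
force: [-0.1, -0.9, -2.2]
grip_width: 0.206
grip_force: 78.7
```

Emit:
apply_moves:
  commands:
    - [1,0,0,2,0]
    - [1,0,0,2,0]
    - [1,0,0,2,0]
    - [1,0,0,2,0]
    - [1,0,0,0,0]

```text
time_s: 9.57
eef_pos: [461.3, 211.5, 179.7]
ee_rot: [-0.0, 0.271, 0.963, -0.0]
force: [-0.4, -0.2, -2.7]
grip_width: 0.205
grip_force: 78.8
```

Meshed with no side force. Next I'll go down onto the catch and home.

Emit:
apply_moves:
  commands:
    - [1,0,0,3,0]
    - [1,0,0,3,0]
    - [1,0,0,3,0]
    - [1,0,0,2,0]
    - [1,0,0,2,0]
    - [1,0,0,2,0]
    - [1,0,0,0,0]
    - [1,0,0,0,0]

```text
time_s: 10.58
eef_pos: [461.5, 211.6, 165.0]
ee_rot: [0.0, 0.271, 0.963, 0.0]
force: [-1.5, -2.2, 3.0]
grip_width: 0.204
grip_force: 79.5
```

Emit:
apply_moves:
  commands:
    - [1,0,0,1,0]
    - [1,0,0,1,0]
    - [1,0,0,0,0]
    - [1,0,0,0,0]

```text
time_s: 11.08
eef_pos: [461.6, 211.6, 163.4]
ee_rot: [0.0, 0.271, 0.963, 0.0]
force: [-2.1, -1.7, 6.6]
grip_width: 0.208
grip_force: 79.9
```

Emit:
apply_moves:
  commands:
    - [1,0,0,1,0]
    - [1,0,0,0,0]
    - [1,0,0,0,0]
    - [1,0,0,0,0]

```text
time_s: 11.58
eef_pos: [461.8, 211.7, 163.3]
ee_rot: [0.001, 0.271, 0.963, 0.0]
force: [-5.3, -3.1, 14.3]
grip_width: 0.204
grip_force: 80.9
```

The force jumped to 14 N with no further travel, so the flange is seated on the cap. I'll take one check picture before handing in.

Run:
```python
from h import *
s=imaging.capture("side");im=imaging.capture("wrist");st=sense();print(st["eef_pos"],st["force"],st["grip_force"])
u,v=[int(q) for q in pix(imaging.calibration("side"),[461,212,130])]
a=cv2.resize(s[v-45:v+45,u-45:u+45],(360,360),interpolation=cv2.INTER_CUBIC)
b=cv2.resize(im[100:270,180:330],None,fx=360/170,fy=360/170,interpolation=cv2.INTER_CUBIC)
cv2.imwrite("pics/c5.png",cv2.convertScaleAbs(np.hstack([a,b]),alpha=1.6))
```

```text
[461.78495796 211.67271717 163.31343996] [-4.88062528 -3.25992339 14.30324267] 80.85470795631409
```

View pics/c5.png

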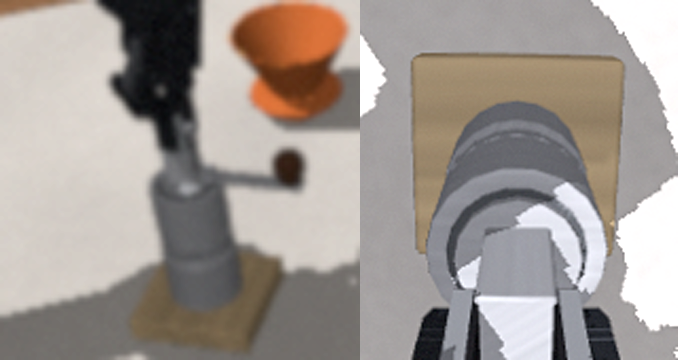

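Both views show the flange sitting inside the cap's rim (side crop (180,185), wrist crop (518,250)) with the crank upright and still gripped. I'm handing it in.

```bash
python3 -c "
from rig import ctrl
print(ctrl.finish_job())"
```

```text
the job is handed in; nothing more can be done
None
```

The steel crank is meshed in the grinder's socket and seated on the cap, still gripped at about 80 N and held down with about 14 N; I handed the job in just under 12 s into the run, and no verdict came back.

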